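# Report and remove the wrong piston

### The arm

A 6-joint arm with a two-finger parallel gripper is mounted at the origin on the work surface. World frame = base frame: x ahead of the robot, y to its left, z up, the work surface at z = 0. Lengths are in mm, angles in rad, forces in N, time in s.
With the tool pointing down it reaches from about 350 to 975 mm from the base axis. Payload 7.1 kg.
Tool frame: the origin (TCP) lies at the very end of the fingers, on their centre line; the grasp point (between the pads) lies ctrl.hold_point_z behind it (ctrl.hold_point_z is the distance from the TCP to the grasp point, in mm); z points along the fingers, y is the line along which they close (so a half turn about z gives the same grasp; the last joint's range is limited). The gripper opens to 88 mm and grips with 3 to 60 N. Pads are 20 mm wide; open, the fingers measure 115 mm over their backs; the gripper's body (75 mm by 178 mm) begins 61 mm behind the grasp point.
Start: joints at [1.308, 0.423, 1.63, -0, 1.089, -0.019], TCP at [150.839, 606.508, 222.675] pointing down, gripper open.
Joint ranges: [-3, 3], [-0.9, 2.11], [0.09, 2.58], [-1.31, 4.45], [0.11, 2.69], [-2.54, 2.54]. Speed limits (rad/s): [2.39, 2.39, 3.01, 3.14, 3.14, 3.14].

### API

Orientations are given as a rotation vector (axis times angle).
In Python, from workcell import ctrl gives the robot as it stands. The module is installed in compiled form; this text tells all that it offers.
- The arm moves only by the shell command python3 -m creep 'ROWS'. ROWS is JSON, a list of rows, each an object with "translation": the shift along the tool's x, y, z in mm, a list of three; "angular": the turn, a rotation vector about the tool's x, y, z in rad, a list of three; "jaw": the opening, from 0 (shut) to 1 (fully open). A call has exactly 8 rows; each row is the pose to reach, as a shift and turn from the pose commanded when the call began, along the tool's axes at that moment; what a row does not reach only later rows make up. A row lasts 1/8 s, in which the tool goes at most 62.5 mm and 10.7 degrees, less where a joint would pass 70% of its speed; a pose out of reach is approached as far as the arm can. A call with a gripper value outside its range is refused whole. The fingers move at their own pace and stop on an object; the grip force is fixed at half the most. Time passes only in rows, so rows that repeat a pose let the fingers close, or fill a call up. It gives the time, the measured TCP pose, the force, the opening and the grip force at its end, in the units of the state.
- ctrl.get_obs(): the state, without advancing time (a new reading comes with each control period).
- ctrl.get_image(name): name is "scene" or "side" or "wrist"; returns the picture (400x640x3 uint8, red, green, blue); there is no depth.
- ctrl.camera_info(name): a dict with "camera_matrix" (3x3 intrinsics, pixels), "distortion" ([k1, k2, p1, p2, k3] as OpenCV has them; the pictures are not rectified), "world_from_camera" (4x4, takes a point from camera to world coordinates). Camera axes: x right, y up, looking along -z (the intrinsics and any distortion apply to the point x, -y, -z); pixel columns grow to the right and rows downward; lengths in mm; the calibration is good to about 2 mm. A picture is of the moment at which its call begins: read the wrist's pose just before it. camera_info takes no time and is no camera call; for the wrist camera it gives the pose at the moment of the call.
- ctrl.close_job(): hands the job in; it is judged then, once.
Trained networks look in the newest picture that a camera, given by its name, has taken for a name from the list of things; names that differ only in an ending like _2 or _b are one class to them, and where a whole thing is asked for, a point or a joint stands for the part that bears it (a point fixed in the world has none). Each returns a list of dicts, best first, with "score" (0 to 1); they miss things now and then, are a little off and sometimes report something else, mostly with a low value. They report only what shows in the picture. A call takes as long as a camera call. They do not tell look-alikes from the thing itself.
- ctrl.look_for(camera, label): "rect" ([left, top, right, bottom] in pixels, round what is visible of it).
The state is a dict: "t": time; "qpos": joint angles; "qvel": joint speeds; "joint_torque": joint torques, N m; "ee_pos": TCP position; "orientation": TCP orientation; "ft_force": force on the tool from outside, world axes, zero at the start; "moment": the same for the moment, N m; "width": finger opening in mm; "grasp_force": force on a finger pad.
Only numpy, scipy, OpenCV 4.12 (cv2) and the standard library are available. Lean on these libraries where they do the work, as an engineer would, in place of code of your own. Each camera call takes 0.05 s, during which the arm holds its last target. There are 200 camera calls.

### The job

One of the four pistons in the black kit tray is the wrong, smaller model. Report it on the sloping panel under the lamp bar: press the round key, then the square key that matches its place in the row (keys and pistons both counted from the left as seen from the robot), then the long bar key, each fully down and let up again before the next, and no other key. Then lift the small piston out and set it down, not dropped, standing inside the empty shallow steel tray, leaving the other pistons and everything else where they are.

Things in the scene. Friction and masses are not known exactly. Their poses are not given: they have to be found in the camera images.
- panel: Grey operator panel, fixed: box with a 170 x 260 mm key face sloping 25 degrees down towards the robot. Origin on the table under the face's centre (85 mm up). x: level, away from the robot (uphill), y left, z up; the face's normal here is (-0.423, 0, 0.906). Upper row: four square keys; lower row: round key left, long bar key right. The lamp bar hangs above the upper row
- lamp_bar (a point): middle of the lamp bar, a level bar 300 mm long (panel's y), 24 mm wide, 26 mm high, centred 205 mm above the table and 28 mm beyond (x) the tops of the upper keys; on posts 20 mm square at its ends, y = +-142 mm
- key_1 (a joint): travel of square key 1 of the upper row, counted from the left as seen from the robot: 0 up, 0.006 m fully down; spring key, 5 N fully down. 26 x 26 mm, 12 mm proud; centre of its top, when up, in the frame of panel: (27, 78, 111) mm
- key_2 (a joint): travel of square key 2 of the upper row, counted from the left as seen from the robot: 0 up, 0.006 m fully down; spring key, 5 N fully down. 26 x 26 mm, 12 mm proud; centre of its top, when up, in the frame of panel: (27, 26, 111) mm
- key_3 (a joint): travel of square key 3 of the upper row, counted from the left as seen from the robot: 0 up, 0.006 m fully down; spring key, 5 N fully down. 26 x 26 mm, 12 mm proud; centre of its top, when up, in the frame of panel: (27, -26, 111) mm
- key_4 (a joint): travel of square key 4 of the upper row, counted from the left as seen from the robot: 0 up, 0.006 m fully down; spring key, 5 N fully down. 26 x 26 mm, 12 mm proud; centre of its top, when up, in the frame of panel: (27, -78, 111) mm
- key_round (a joint): travel of the round key (lower row, left): 0 up, 0.006 m fully down; 5 N. 36 mm across, 12 mm proud; centre of its top, when up, in the frame of panel: (-41, 65, 79) mm
- key_bar (a joint): travel of the long bar key (lower row, right): 0 up, 0.006 m fully down; 5 N. 66 mm (left-right) x 26 mm, 12 mm proud; centre of its top, when up, in the frame of panel: (-41, -45, 79) mm
- nest_1 (a point): centre of the floor of bay 1 of the kit tray, counted from the left as seen from the robot; belongs to square key 1. Floor 8 mm above the table. The fixed black kit tray is a plate 90 (x) x 300 (y) mm with ribs 8 mm high between the bays (72 mm apart along y), open at front and back; the point's x is across the row, away from the robot, y along the row to the left
- nest_2 (a point): centre of the floor of bay 2 of the kit tray, counted from the left as seen from the robot; belongs to square key 2. Floor 8 mm above the table. The fixed black kit tray is a plate 90 (x) x 300 (y) mm with ribs 8 mm high between the bays (72 mm apart along y), open at front and back; the point's x is across the row, away from the robot, y along the row to the left
- nest_3 (a point): centre of the floor of bay 3 of the kit tray, counted from the left as seen from the robot; belongs to square key 3. Floor 8 mm above the table. The fixed black kit tray is a plate 90 (x) x 300 (y) mm with ribs 8 mm high between the bays (72 mm apart along y), open at front and back; the point's x is across the row, away from the robot, y along the row to the left
- nest_4 (a point): centre of the floor of bay 4 of the kit tray, counted from the left as seen from the robot; belongs to square key 4. Floor 8 mm above the table. The fixed black kit tray is a plate 90 (x) x 300 (y) mm with ribs 8 mm high between the bays (72 mm apart along y), open at front and back; the point's x is across the row, away from the robot, y along the row to the left
- piston_a: right piston: upright aluminium cylinder 58 mm across, 56 mm high, in one of the bays; origin at the centre of its underside, z up
- piston_b: right piston: upright aluminium cylinder 58 mm across, 56 mm high, in one of the bays; origin at the centre of its underside, z up
- piston_c: right piston: upright aluminium cylinder 58 mm across, 56 mm high, in one of the bays; origin at the centre of its underside, z up
- piston_small: the wrong piston: upright aluminium cylinder, 48 mm across and 42 mm high, 0.2 kg, in one of the bays; origin at the centre of its underside, z up; its top is 50 mm above the table at the start
- reject_tray: reject tray, fixed: empty shallow square steel tray 120 x 120 mm, walls 4 mm thick and 14 mm high; origin under its centre on the table
- reject_tray_in (a point): centre of the reject tray's inner floor, 4 mm above the table
- cup: open steel cup, 70 mm across, 75 mm high; a bystander, loose; origin at its underside
- oil_bottle: yellow oil bottle, 56 mm across, 160 mm high; a bystander, loose; origin at its underside
- con_rod: dark steel connecting rod lying flat, 150 mm long, 18 mm thick (origin in the big end, rod along its +y); a bystander, loose; origin at its underside
- wrist_pin: standing steel pin, 18 mm across, 50 mm high; a bystander, loose; origin at its underside
- wrench: open-ended wrench lying flat, about 200 mm long; a bystander, loose; origin at its underside
There are look-alikes about, which are no part of the job. What is shaped like the piston_small but pink or purple is not meant.

How it is judged (in metres and radians):
On the way, in this order (a step that is already met when the one before it is completed fails the run):
1. the round key is pressed down (value of joint key_round above 0.0045 m), for 0.05 s.
2. the square key of the bay in which the small piston stands is pressed down (((value of joint key_1 above 0.0045 m and horizontal distance between piston_small and nest_1 below 0.03 m) or (value of joint key_2 above 0.0045 m and horizontal distance between piston_small and nest_2 below 0.03 m) or (value of joint key_3 above 0.0045 m and horizontal distance between piston_small and nest_3 below 0.03 m) or (value of joint key_4 above 0.0045 m and horizontal distance between piston_small and nest_4 below 0.03 m))), for 0.05 s.
3. the bar key is pressed down, the small piston still in its bay (value of joint key_bar above 0.0045 m and distance of piston_small from where it was at the start of the episode below 0.03 m), for 0.05 s.
4. the bar key is up again and the small piston stands in the reject tray (value of joint key_bar below 0.002 m and x of piston_small in the frame of reject_tray_in between -0.045 and 0.045 m and y of piston_small in the frame of reject_tray_in between -0.045 and 0.045 m and z of piston_small in the frame of reject_tray_in below 0.006 m and angle between piston_small's own z axis and vertical below 0.1 rad), for 0.1 s.
At the end, for the whole second after the job is handed in: The small piston stands free and at rest on the reject tray's floor (within 45 mm of its centre along each side, base within 6 mm of the floor, tilt under 0.1 rad); all keys up (under 2 mm down); other pistons within 20 mm, bystanders within 30 mm of their starts (all of step 4 and z of piston_small in the frame of reject_tray_in above -0.004 m and linear speed of piston_small below 0.02 m/s and value of joint each of key_1, key_2, key_3, key_4, key_round below 0.002 m and distance of each of piston_a, piston_b, piston_c from where it was at the start of the episode below 0.02 m and distance of each of cup, oil_bottle, con_rod, wrist_pin, wrench from where it was at the start of the episode below 0.03 m); the robot touches nothing.
It fails at once if a square key that does not match the small piston's bay is pressed (3 mm or more) ((value of joint key_1 above 0.003 m and not (horizontal distance between piston_small and nest_1 below 0.03 m)) or (value of joint key_2 above 0.003 m and not (horizontal distance between piston_small and nest_2 below 0.03 m)) or (value of joint key_3 above 0.003 m and not (horizontal distance between piston_small and nest_3 below 0.03 m)) or (value of joint key_4 above 0.003 m and not (horizontal distance between piston_small and nest_4 below 0.03 m))).
It fails at once if two keys are down together (3 mm or more) ((value of joint key_round above 0.003 m and value of joint any of key_1, key_2, key_3, key_4, key_bar above 0.003 m) or (value of joint key_bar above 0.003 m and value of joint any of key_1, key_2, key_3, key_4 above 0.003 m)).
It fails at once if the small piston is let go (dropped or thrown) with its base more than 30 mm above the table (height (world z) of piston_small above 0.03 m and contact force between the fingers and piston_small below 0.05 N).
It fails at once if another piston is moved by 20 mm or more (distance of any of piston_a, piston_b, piston_c from where it was at the start of the episode above 0.02 m).
It fails at once if a bystander is moved by 30 mm or more (distance of any of cup, oil_bottle, con_rod, wrist_pin, wrench from where it was at the start of the episode above 0.03 m).
It also fails if it takes over 58 s, if anything falls off the work surface, if the arm or the gripper's body presses on something with over 40 N, if the wrist force passes 120 N, or if a joint passes its speed limit or range.

## Working session

There is one attempt and no reset: what is moved stays moved. The work goes in short steps, Python scripts to look and compute and a shell command to move; the robot and the scene stay as the last step left them, time stands still between calls to the robot, and variables do not carry over. Pictures are saved under pics/ and viewed, at most 10 in all, crops included, and the job is handed in when it is done.

```bash
mkdir -p pics; cat > h.py <<'E'
import numpy as np, cv2
from workcell import ctrl
from scipy.spatial.transform import Rotation as R
def ray(cam,uv,info=None):
    i=info or ctrl.camera_info(cam); K=np.array(i["camera_matrix"],float); T=np.array(i["world_from_camera"],float)
    p=cv2.undistortPoints(np.array([[uv]],float),K,np.array(i["distortion"],float))[0,0]
    return T[:3,3], T[:3,:3]@np.array([p[0],-p[1],-1])
def atz(cam,uv,z,info=None):
    o,d=ray(cam,uv,info); return o+d*(z-o[2])/d[2]
def proj(cam,P,info=None):
    i=info or ctrl.camera_info(cam); T=np.array(i["world_from_camera"],float)
    q=(np.atleast_2d(P)-T[:3,3])@T[:3,:3]; q=q*[1,-1,-1]
    return cv2.projectPoints(q,np.zeros(3),np.zeros(3),np.array(i["camera_matrix"],float),np.array(i["distortion"],float))[0][:,0]
def snap(cam,name):
    im=ctrl.get_image(cam); cv2.imwrite(f"pics/{name}.png",cv2.cvtColor(im,cv2.COLOR_RGB2BGR)); return im
E
python3 - <<'E'
from h import *
a=snap("scene","scene0");b=snap("side","side0")
for c in("scene","side"):
  print(c,np.round(ctrl.camera_info(c)["world_from_camera"],2)[:3,3])
  for l in["piston_small","piston_a","key_1","key_round","key_bar","reject_tray","panel","lamp_bar"]:
    print(l,[(np.round(d["rect"]).astype(int).tolist(),round(d["score"],2)) for d in ctrl.look_for(c,l)][:6])
o=ctrl.get_obs();print(o["ee_pos"],o["orientation"],o["t"],ctrl.hold_point_z)
E
```

```text
scene [1346.43 -313.07  993.3 ]
piston_small [([348, 205, 363, 226], 0.68), ([300, 200, 313, 218], 0.63), ([408, 219, 428, 238], 0.55), ([351, 161, 362, 175], 0.45)]
piston_a [([308, 219, 324, 244], 0.85), ([363, 197, 382, 225], 0.71), ([327, 213, 345, 235], 0.6)]
key_1 [([245, 242, 254, 252], 0.6), ([224, 250, 235, 257], 0.49), ([206, 253, 217, 264], 0.45)]
key_round []
key_bar [([298, 209, 386, 247], 0.47)]
reject_tray [([310, 171, 354, 205], 0.93)]
panel [([156, 220, 279, 307], 0.89), ([348, 205, 363, 225], 0.27)]
lamp_bar [([156, 219, 278, 306], 0.76)]
side [444.36 857.31 649.95]
piston_small [([384, 307, 410, 340], 0.84), ([344, 230, 366, 251], 0.81), ([208, 298, 234, 328], 0.69), ([282, 310, 304, 345], 0.65), ([292, 250, 312, 264], 0.53)]
piston_a [([302, 208, 319, 235], 0.82), ([294, 226, 317, 254], 0.56), ([284, 258, 307, 300], 0.56)]
key_1 [([327, 138, 333, 144], 0.41), ([317, 151, 328, 160], 0.39)]
key_round []
key_bar [([341, 148, 352, 162], 0.47), ([348, 260, 407, 306], 0.43), ([321, 144, 327, 150], 0.36)]
reject_tray [([350, 260, 405, 307], 0.95)]
panel [([292, 102, 362, 202], 0.6), ([321, 142, 329, 153], 0.59), ([277, 222, 326, 306], 0.54)]
lamp_bar [([290, 100, 362, 203], 0.61), ([388, 198, 412, 235], 0.24), ([312, 159, 322, 166], 0.2)]
[150.81773167 606.49705024 222.69333017] [ 3.81982370e-01  3.11827729e+00 -1.93051741e-05] 0.9 18.700000000000003
```

View pics/scene0.png

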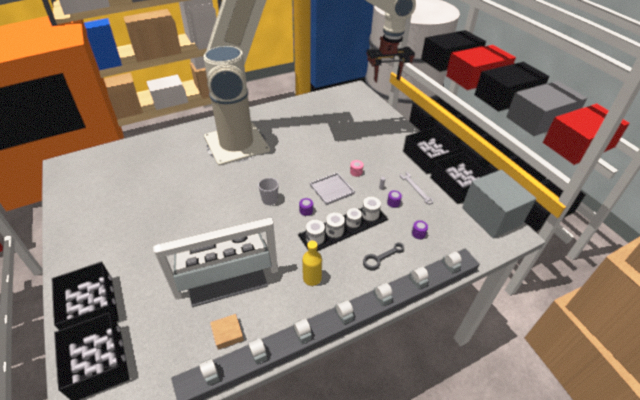

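View pics/side0.png

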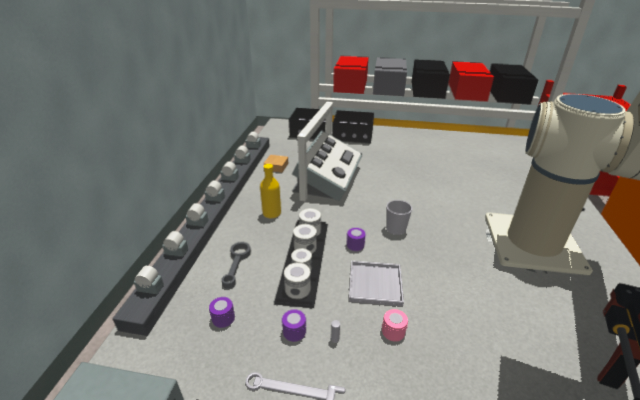

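The scene picture shows the row from right to left as (372,208), (354,216), (335,224), (316,231). The one at (354,216) looks smaller; in side it is at (301,258). It is second from the robot's left. Possible confusions are the pink one (357,168), the purple ones (306,206), (395,198), (420,229), and the large pistons. I'll check this in one crop and measure.

```bash
python3 - <<'E'
from h import *
a=cv2.imread("pics/scene0.png");b=cv2.imread("pics/side0.png")
A=cv2.resize(a[185:255,290:400],(800,300),interpolation=3)
A=cv2.resize(a[190:250,150:400],(800,192),interpolation=3) if 0 else cv2.resize(a[185:310,150:400],(800,400),interpolation=3)[:,:]
B=cv2.resize(b[205:305,270:330],(240,400),interpolation=3); C=cv2.resize(b[100:210,285:370],(309,400),interpolation=3)
cv2.imwrite("pics/crop1.png",np.vstack([cv2.resize(A,(600,300)),np.hstack([cv2.resize(B,(180,300)),cv2.resize(C,(232,300)),np.zeros((300,188,3),np.uint8)])]))
for n,uv,h in[("L1",(372,203),64),("S",(354,211),50),("L3",(335,219),64),("L4",(316,226),64),("tray",(332,188),14)]: print(n,atz("scene",uv,h).round())
for n,uv,h in[("L1",(297,270),64),("S",(301,256),50),("L3",(305,231),64),("L4",(310,214),64),("tray",(376,281),14),("pink",(395,317),42),("cup",(398,207),75),("bottle",(268,170),160),("pin",(335,324),50)]: print(n,atz("side",uv,h).round())
E
```

```text
L1 [593. 278.  64.]
S [588. 214.  50.]
L3 [603. 134.  64.]
L4 [603.  67.  64.]
tray [424. 220.  14.]
L1 [592. 272.  64.]
S [596. 211.  50.]
L3 [602. 134.  64.]
L4 [603.  60.  64.]
tray [416. 227.  14.]
pink [375. 347.  42.]
cup [372.   2.  75.]
bottle [726.  12. 160.]
pin [491. 390.  50.]
```

View pics/crop1.png

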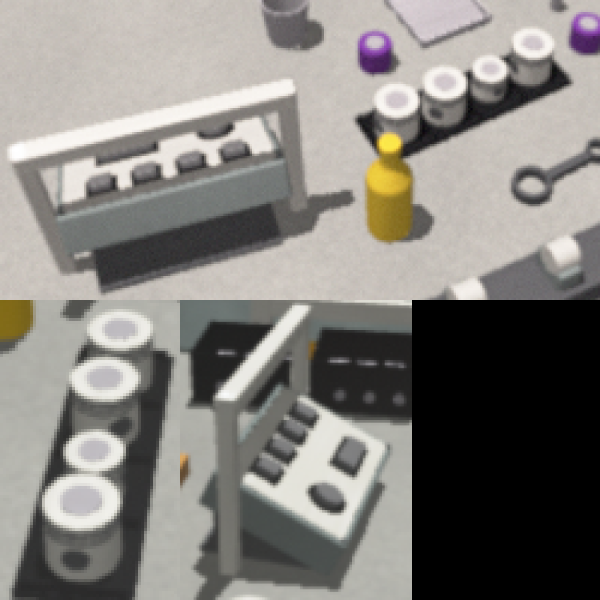

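Confirmed: the second from the left (bay 2) is smaller and belongs to key 2. Bay spacing of about 70 mm fits. Next I fit the panel pose from key pixels in both views.

```bash
python3 - <<'E'
from h import *
from scipy.optimize import least_squares
P=np.array([[27,78,111],[27,26,111],[27,-26,111],[27,-78,111],[-41,65,79],[-41,-45,79]],float)
sd=np.array([(316.9,161.5),(322,153.5),(326,147.6),(330.4,140.7),(338.8,172),(347.3,156.8)])
sc=np.array([(248,247.5),(229.6,252),(210.8,257.5),(192,262.5),(239.6,239),(203,248)])
I={c:ctrl.camera_info(c) for c in("scene","side")}
def W(v): return R.from_euler('z',v[2]).apply(P)+[v[0],v[1],0]
f=lambda v:np.r_[(proj("scene",W(v),I["scene"])-sc).ravel(),(proj("side",W(v),I["side"])-sd).ravel()]
r=least_squares(f,[600,-250,0],x_scale=[10,10,.1]);print(r.x,r.fun.round(1));print(W(r.x).round())
c,s=np.cos(r.x[2]),np.sin(r.x[2]); print("lamp",[(R.from_euler('z',r.x[2]).apply([55,y,205])+[r.x[0],r.x[1],0]).round() for y in(-142,0,142)])
print(ctrl.camera_info("wrist")["world_from_camera"]); print(R.from_rotvec(ctrl.get_obs()["orientation"]).as_matrix().round(3))
E
```

```text
[ 5.89837338e+02 -2.33373796e+02 -1.20236280e-01] [-0.2 -1.1 -0.1 -0.9  0.1 -1.7 -0.1 -1.8  0.  -1.6 -0.4 -1.3 -1.  -1.4
 -1.3 -0.6 -0.9 -1.4 -1.2 -0.8 -0.9 -1.7 -1.3 -1.7]
[[ 626. -159.  111.]
 [ 620. -211.  111.]
 [ 614. -262.  111.]
 [ 607. -314.  111.]
 [ 557. -164.   79.]
 [ 544. -273.   79.]]
lamp [array([ 627., -381.,  205.]), array([ 644., -240.,  205.]), array([661., -99., 205.])]
[[ 2.41749727e-01 -9.37770955e-01 -2.49284385e-01  8.35589218e+01]
 [ 9.70338408e-01  2.33459660e-01  6.27691042e-02  6.22621622e+02]
 [-6.65195186e-04 -2.57064627e-01  9.66393985e-01  3.84695983e+02]
 [ 0.00000000e+00  0.00000000e+00  0.00000000e+00  1.00000000e+00]]
[[-0.97   0.241  0.   ]
 [ 0.241  0.97  -0.   ]
 [-0.    -0.    -1.   ]]
```

```bash
cat >> h.py <<'E'
PAN=[589.84,-233.37,-.1202]
KEYS=dict(k1=[27,78,111],k2=[27,26,111],k3=[27,-26,111],k4=[27,-78,111],r=[-41,65,79],b=[-41,-45,79])
def pw(p,pan=PAN): return R.from_euler('z',pan[2]).apply(p)+np.array([pan[0],pan[1],0])
def frame(yaw,tilt): # tool x towards robot at yaw 0, leaning back by tilt
    z=np.array([np.sin(tilt),0,-np.cos(tilt)]);y=np.array([0,1.,0]);x=np.cross(y,z)
    return R.from_euler('z',yaw)*R.from_matrix(np.c_[x,y,z])
def step(p,Rt,p0=None,R0=None):
    o=ctrl.get_obs(); p0=o["ee_pos"] if p0 is None else p0; R0=R0 or R.from_rotvec(o["orientation"])
    print("trans",R0.inv().apply(np.array(p)-p0).round(1),"ang",(R0.inv()*Rt).as_rotvec().round(4))
E
python3 - <<'E'
from h import *
n=np.array([-np.sin(.56),0,np.cos(.56)])
p=pw(np.array([-15,15,95])+130*n);print(p);step(p,frame(PAN[2],.56))
print(ctrl.camera_info("wrist")["camera_matrix"])
E
```

```text
[ 508.1909343  -208.39922565  205.14316443]
trans [-543.5 -704.5   17.6] ang [-0.0346 -0.5593 -0.1203]
[[344.37034545   0.         317.49880963]
 [  0.         344.37034545 204.5134524 ]
 [  0.           0.           1.        ]]
```

```bash
python3 -m creep '[{"translation":[-45,-55,0],"angular":[0,0,0],"jaw":0},{"translation":[-75,-100,0],"angular":[0,0,0],"jaw":0},{"translation":[-115,-150,0],"angular":[0,0,0],"jaw":0},{"translation":[-150,-200,0],"angular":[0,0,0],"jaw":0},{"translation":[-190,-250,0],"angular":[0,-0.1,0],"jaw":0},{"translation":[-225,-300,0],"angular":[0,-0.2,-0.03],"jaw":0},{"translation":[-265,-350,0],"angular":[-0.02,-0.35,-0.07],"jaw":0},{"translation":[-300,-400,0],"angular":[-0.035,-0.5,-0.12],"jaw":0}]'
python3 - <<'E'
from h import *
n=np.array([-np.sin(.56),0,np.cos(.56)])
p=pw(np.array([-15,15,95])+130*n);step(p,frame(PAN[2],.56))
E
```

```text
t: 1.9
ee_pos: [346.1, 145.3, 223.5]
orientation: [0.156, 2.631, -0.033]
ft_force: [1.6, -1.2, 0.7]
width: 11.4
grasp_force: 0.0
trans [-168.7 -332.5  112.7] ang [ 0.006  -0.0535  0.0001]
```

```bash
python3 -m creep '[{"translation":[-25,-50,17],"angular":[0,-0.02,0],"jaw":0},{"translation":[-50,-99,34],"angular":[0,-0.05,0],"jaw":0},{"translation":[-75,-148,50],"angular":[0.006,-0.053,0],"jaw":0},{"translation":[-100,-197,67],"angular":[0.006,-0.053,0],"jaw":0},{"translation":[-125,-247,84],"angular":[0.006,-0.053,0],"jaw":0},{"translation":[-150,-296,100],"angular":[0.006,-0.053,0],"jaw":0},{"translation":[-169,-332,113],"angular":[0.006,-0.053,0],"jaw":0},{"translation":[-169,-332,113],"angular":[0.006,-0.053,0],"jaw":0}]'
python3 - <<'E'
from h import *
I=ctrl.camera_info("wrist"); im=snap("wrist","w1")
for k,v in KEYS.items(): print(k,proj("wrist",pw(v),I).round())
for l in["key_1","key_round","key_bar"]:
    print(l,[(np.round(d["rect"]).astype(int).tolist(),round(d["score"],2)) for d in ctrl.look_for("wrist",l)][:6])
import pickle;pickle.dump(I,open("I1.pkl","wb"))
E
```

```text
t: 2.9
ee_pos: [482.7, -151.9, 205.4]
orientation: [0.158, 2.585, -0.046]
ft_force: [1.2, 1.2, 0.2]
width: 0.5
grasp_force: 0.0
k1 [[329. 260.]]
k2 [[277. 260.]]
k3 [[225. 260.]]
k4 [[173. 260.]]
r [[316. 189.]]
b [[196. 189.]]
key_1 [([263, 237, 286, 267], 0.75), ([210, 241, 237, 269], 0.68), ([153, 238, 188, 271], 0.66), ([156, 166, 231, 199], 0.32)]
key_round [([296, 163, 333, 204], 0.8), ([156, 167, 232, 200], 0.28)]
key_bar [([153, 170, 230, 195], 0.87), ([568, 129, 640, 208], 0.33)]
```

View pics/w1.png

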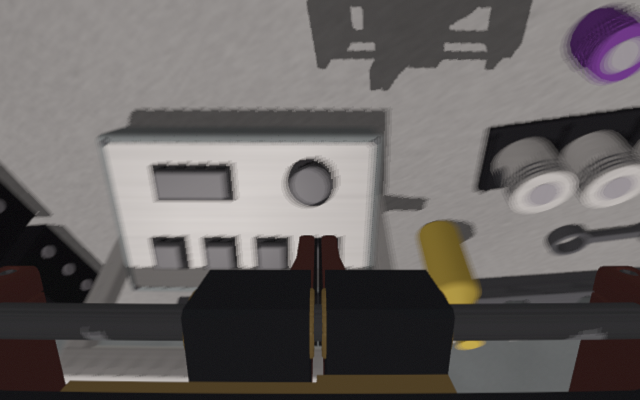

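The wrist picture, blurred by leftover motion, shows the bar key at (193,182), the round key at (314,182), and square keys at (168,253), (219,253), (272,253), with key 1 behind the fingers. I'll measure again now that the arm has settled.

```bash
python3 - <<'E'
from h import *
from scipy.optimize import least_squares
o=ctrl.get_obs();print(o["t"],o["ee_pos"],np.abs(o["qvel"]).max())
I=ctrl.camera_info("wrist"); im=snap("wrist","w2")
m=((cv2.cvtColor(im,cv2.COLOR_RGB2GRAY)<150)*255).astype(np.uint8)
n,l,s,c=cv2.connectedComponentsWithStats(m,connectivity=4)
for i in range(1,n):
    if 250<s[i,4]<6000: print(s[i],c[i].round(1))
for k,v in KEYS.items(): print(k,proj("wrist",pw(v),I).round(),end=" ")
cv2.imwrite("pics/w2c.png",cv2.resize(cv2.cvtColor(im[130:290,90:400],cv2.COLOR_RGB2BGR),(775,400)))
E
```

```text
3.1 [ 482.0319603  -151.80324995  204.85106314] 0.036836160348075686
[ 289  156   52   51 2077] [314.3 181.1]
[ 153  162   87   39 3178] [196.9 181.1]
k1 [[329. 261.]] k2 [[277. 261.]] k3 [[225. 261.]] k4 [[173. 262.]] r [[316. 190.]] b [[196. 190.]]
```

View pics/w2c.png

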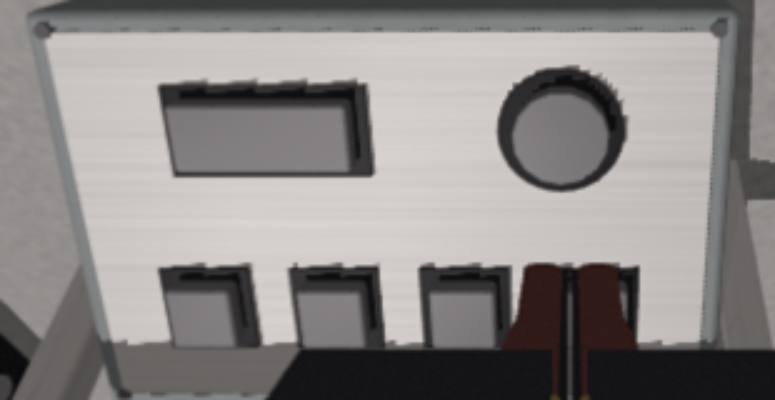

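The settled crop gives the key tops in full-image pixels: bar (193,185), round (314,185), square keys 2, 3 and 4 at (275.6,257), (223,257), (170,257).

```bash
python3 - <<'E'
from h import *
from scipy.optimize import least_squares
I=ctrl.camera_info("wrist")
N=["r","b","k2","k3","k4"];P=np.array([KEYS[k] for k in N],float)
m=np.array([(314,185.2),(193.2,185.5),(275.6,257),(223.2,257),(170.4,257)])
r=least_squares(lambda v:(proj("wrist",pw(P,v),I)-m).ravel(),PAN,x_scale=[10,10,.1]);print(r.x,r.fun.round(1))
v=r.x.round(3).tolist(); open("h.py","a").write(f"\nPAN={v}\nT=.56\nNF=np.array([-.423,0,.906])\ndef over(k,d): return pw(np.array(KEYS[k])+d*NF,PAN)\n")
from importlib import reload
import h;reload(h);from h import *
F=frame(PAN[2],T)
step(over("r",15),F)
for a,b in(("r","k2"),("k2","b")): step(over(b,15),F,over(a,15),F)
print("press",F.inv().apply(R.from_euler('z',PAN[2]).apply(-NF)))
E
```

```text
[ 5.82456656e+02 -2.32213158e+02 -1.19030431e-01] [ 0.6 -0.7 -0.  -0.5 -0.1  0.6 -0.5  0.7 -0.1  0.7]
trans [  5.3  -3.6 128.3] ang [-0.0027 -0.0099 -0.0044]
trans [-74.6 -39.    9. ] ang [0. 0. 0.]
trans [ 74.6 -71.   -9. ] ang [0. 0. 0.]
press [1.22865783e-01 7.47151976e-18 9.92304892e-01]
```

```bash
python3 -m creep '[{"translation":[1,-1,50],"angular":[0,0,0],"jaw":0},{"translation":[4,-3,95],"angular":[0,-0.01,0],"jaw":0},{"translation":[5,-3.5,115],"angular":[0,-0.01,0],"jaw":0},{"translation":[5,-3.5,128],"angular":[0,-0.01,0],"jaw":0},{"translation":[5,-3.5,128],"angular":[0,-0.01,0],"jaw":0},{"translation":[5,-3.5,128],"angular":[0,-0.01,0],"jaw":0},{"translation":[5,-3.5,128],"angular":[0,-0.01,0],"jaw":0},{"translation":[5,-3.5,128],"angular":[0,-0.01,0],"jaw":0}]'
python3 - <<'E'
from h import *
step(over("r",0),frame(PAN[2],T))
E
python3 -m creep '[{"translation":[0.5,0,6],"angular":[0,0,0],"jaw":0},{"translation":[1.2,0,11],"angular":[0,0,0],"jaw":0},{"translation":[1.8,0,15],"angular":[0,0,0],"jaw":0},{"translation":[2.1,0,17],"angular":[0,0,0],"jaw":0},{"translation":[2.4,0,19],"angular":[0,0,0],"jaw":0},{"translation":[2.5,0,20.5],"angular":[0,0,0],"jaw":0},{"translation":[2.5,0,20.5],"angular":[0,0,0],"jaw":0},{"translation":[2.5,0,20.5],"angular":[0,0,0],"jaw":0}]'
python3 - <<'E'
from h import *
step(over("r",0),frame(PAN[2],T)); print(ctrl.get_obs()["ft_force"])
E
```

```text
t: 4.15
ee_pos: [555.9, -155.2, 115.7]
orientation: [0.176, 2.62, -0.077]
ft_force: [-0.5, 0.1, 0.4]
width: 0.4
grasp_force: 0.0
trans [22.8 -7.7 29.4] ang [-0.0293 -0.0426 -0.0072]
t: 5.15
ee_pos: [566.3, -157.7, 102.4]
orientation: [0.177, 2.632, -0.072]
ft_force: [0.9, -0.3, 0.7]
width: 0.5
grasp_force: 0.0
trans [25.4 -7.  12.8] ang [-0.0261 -0.0549 -0.0076]
[ 0.89051728 -0.2583686   0.71446544]
```

```bash
python3 - <<'E'
from h import *
o=ctrl.get_obs();print(o["t"],o["qpos"].round(3) if hasattr(o["qpos"],"round") else o["qpos"],np.round(o["qvel"],3))
print(R.from_rotvec(o["orientation"]).as_matrix().round(3))
E
```

```text
5.15 [-0.332  0.439  2.126  0.794  0.108 -2.54 ] [-0.    -0.002 -0.001  0.001 -0.001 -0.002]
[[-0.868  0.138  0.477]
 [ 0.112  0.99  -0.083]
 [-0.484 -0.019 -0.875]]
```

Joints 5 and 6 are at their limits, so a 0.56 rad tilt is too much here. I'll use a smaller tilt: 0.25 for the lower row and about 0.42 for the upper row.

```bash
python3 - <<'E'
from h import *
step(over("r",30),frame(PAN[2],.25))
E
```

```text
trans [ 23.3  -7.7 -17.1] ang [-0.0246  0.2551 -0.0116]
```

```bash
python3 -m creep '[{"translation":[5,-2,-15],"angular":[0,0.05,0],"jaw":0},{"translation":[12,-4,-17],"angular":[-0.01,0.1,0],"jaw":0},{"translation":[18,-6,-17],"angular":[-0.02,0.15,-0.01],"jaw":0},{"translation":[23,-8,-17],"angular":[-0.025,0.2,-0.01],"jaw":0},{"translation":[23,-8,-17],"angular":[-0.025,0.255,-0.012],"jaw":0},{"translation":[23,-8,-17],"angular":[-0.025,0.255,-0.012],"jaw":0},{"translation":[23,-8,-17],"angular":[-0.025,0.255,-0.012],"jaw":0},{"translation":[23,-8,-17],"angular":[-0.025,0.255,-0.012],"jaw":0}]'
python3 - <<'E'
from h import *
step(over("r",30),frame(PAN[2],.25));step(over("r",0),frame(PAN[2],.25));print(ctrl.get_obs()["qpos"])
I=ctrl.camera_info("wrist");im=snap("wrist","w3")
for k in("r","b","k2"): print(k,proj("wrist",over(k,0),I).round())
E
```

```text
t: 6.15
ee_pos: [536.6, -161.4, 106.0]
orientation: [0.171, 2.887, -0.021]
ft_force: [-1.1, -0.6, 0.4]
width: 0.3
grasp_force: 0.0
trans [-0.2  0.1 -0.1] ang [ 0.0005 -0.      0.0004]
trans [-5.8  0.1 29.4] ang [ 0.0005 -0.      0.0004]
[-0.34421829  0.42204793  2.0165933   0.12535672  0.46231687 -1.90194282]
r [[319. 244.]]
b [[135. 244.]]
k2 [[255. 366.]]
```

View pics/w3.png

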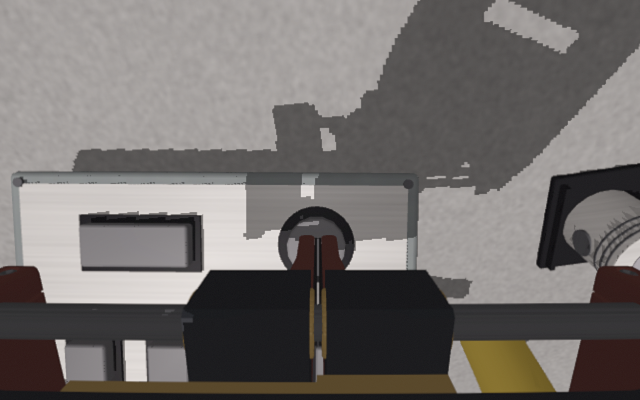

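Round key top is seen at (315,246), predicted (319,244); bar at (134,247), predicted (135,244). Good. Pressing.

```bash
python3 -m creep '[{"translation":[-3,0,15],"angular":[0,0,0],"jaw":0},{"translation":[-5,0,25],"angular":[0,0,0],"jaw":0},{"translation":[-6,0,29],"angular":[0,0,0],"jaw":0},{"translation":[-6.3,0,31.5],"angular":[0,0,0],"jaw":0},{"translation":[-6.7,0,33.5],"angular":[0,0,0],"jaw":0},{"translation":[-7,0,34.5],"angular":[0,0,0],"jaw":0},{"translation":[-7,0,34.5],"angular":[0,0,0],"jaw":0},{"translation":[-7,0,34.5],"angular":[0,0,0],"jaw":0}]'
python3 - <<'E'
from h import *
step(over("r",0),frame(PAN[2],.25));o=ctrl.get_obs();print(o["ft_force"],o["ee_pos"])
E
```

```text
t: 7.2
ee_pos: [551.7, -163.3, 74.7]
orientation: [0.171, 2.888, -0.021]
ft_force: [-5.3, 0.2, 4.3]
width: 0.4
grasp_force: 3.3
trans [ 1.2  0.2 -4.8] ang [ 0.0005 -0.0008  0.0004]
[-5.29694537  0.19916751  4.28468018] [ 551.74615269 -163.25935825   74.65620467]
```

```bash
python3 -m creep '[{"translation":[-0.3,0,1.2],"angular":[0,0,0],"jaw":0},{"translation":[-0.3,0,1.5],"angular":[0,0,0],"jaw":0},{"translation":[-0.3,0,1.5],"angular":[0,0,0],"jaw":0},{"translation":[-0.3,0,1.5],"angular":[0,0,0],"jaw":0},{"translation":[-0.3,0,1.5],"angular":[0,0,0],"jaw":0},{"translation":[-0.3,0,1.5],"angular":[0,0,0],"jaw":0},{"translation":[-0.3,0,1.5],"angular":[0,0,0],"jaw":0},{"translation":[-0.3,0,1.5],"angular":[0,0,0],"jaw":0}]'
python3 - <<'E'
from h import *
o=ctrl.get_obs();print(o["ft_force"])
F=frame(PAN[2],.42)
step(over("k2",60),F); step(over("k2",15),F,over("k2",60),F);step(over("k2",-5),F,over("k2",15),F)
E
```

```text
t: 8.2
ee_pos: [552.0, -163.3, 74.2]
orientation: [0.171, 2.888, -0.021]
ft_force: [-12.6, 1.7, 17.1]
width: 0.6
grasp_force: 10.9
[-12.60512763   1.7142605   17.14569322]
trans [-61.3 -38.8 -78.5] ang [ 0.0006 -0.1708  0.0004]
trans [-0.8  0.  45. ] ang [0. 0. 0.]
trans [-0.3  0.  20. ] ang [0. 0. 0.]
```

The round key is bottomed (20 N). Retreat and move above key 2.

```bash
python3 -m creep '[{"translation":[2,0,-15],"angular":[0,0,0],"jaw":0},{"translation":[4,0,-40],"angular":[0,0,0],"jaw":0},{"translation":[0,-10,-70],"angular":[0,-0.08,0],"jaw":0},{"translation":[-20,-25,-78.5],"angular":[0,-0.17,0],"jaw":0},{"translation":[-45,-38,-78.5],"angular":[0,-0.17,0],"jaw":0},{"translation":[-61,-39,-78.5],"angular":[0,-0.17,0],"jaw":0},{"translation":[-61,-39,-78.5],"angular":[0,-0.17,0],"jaw":0},{"translation":[-61,-39,-78.5],"angular":[0,-0.17,0],"jaw":0}]'
python3 - <<'E'
from h import *
o=ctrl.get_obs();print(o["ft_force"],o["qpos"])
F=frame(PAN[2],.42)
step(over("k2",60),F); step(over("k2",15),F);step(over("k2",0),F)
I=ctrl.camera_info("wrist");im=snap("wrist","w4")
for k in("r","b","k2","k3","k1"): print(k,proj("wrist",over(k,0),I).round())
E
```

```text
t: 9.2
ee_pos: [587.1, -206.0, 163.6]
orientation: [0.16, 2.719, -0.033]
ft_force: [-1.0, -0.5, -0.3]
width: 0.3
grasp_force: 0.0
[-0.98107584 -0.53432313 -0.34413022] [-0.41658005  0.36894495  1.96466053  0.29768061  0.42269033 -2.11776764]
trans [-0.8 -0.5 -1.5] ang [ 0.0012 -0.0014  0.0009]
trans [-1.6 -0.6 43.4] ang [ 0.0012 -0.0014  0.0009]
trans [-1.9 -0.6 58.4] ang [ 0.0012 -0.0014  0.0009]
r [[381. 107.]]
b [[204. 107.]]
k2 [[318. 223.]]
k3 [[240. 223.]]
k1 [[395. 223.]]
```

View pics/w4.png

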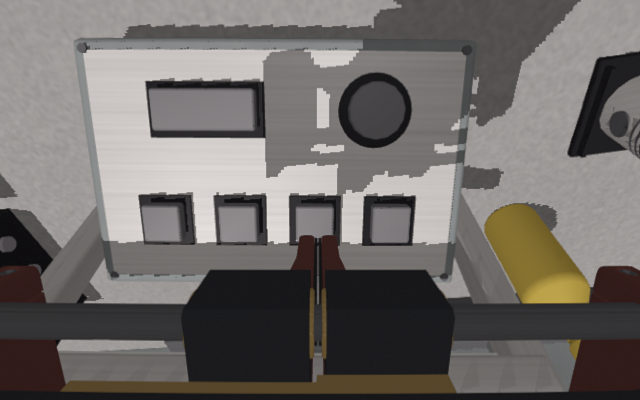

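Key tops are seen at k1 (391,222), k2 (314,222), k3 (240,222), so the tool needs about 2 mm to the right.

```bash
python3 -m creep '[{"translation":[-1,-2,25],"angular":[0,0,0],"jaw":0},{"translation":[-1.6,-2.5,45],"angular":[0,0,0],"jaw":0},{"translation":[-1.8,-2.5,54],"angular":[0,0,0],"jaw":0},{"translation":[-1.9,-2.5,59],"angular":[0,0,0],"jaw":0},{"translation":[-1.9,-2.5,62],"angular":[0,0,0],"jaw":0},{"translation":[-1.9,-2.5,64],"angular":[0,0,0],"jaw":0},{"translation":[-1.9,-2.5,64.5],"angular":[0,0,0],"jaw":0},{"translation":[-1.9,-2.5,64.5],"angular":[0,0,0],"jaw":0}]'
python3 - <<'E'
from h import *
o=ctrl.get_obs();print(o["ft_force"],o["qpos"])
F=frame(PAN[2],.42)
step(over("k2",0),F)
E
```

```text
t: 10.25
ee_pos: [615.1, -212.5, 106.3]
orientation: [0.161, 2.718, -0.034]
ft_force: [-4.7, 2.7, 2.8]
width: 0.2
grasp_force: 2.1
[-4.65496762  2.72484859  2.80709297] [-0.40626254  0.49951358  1.9296464   0.36776459  0.32880737 -2.18438828]
trans [ 0.9  2.6 -5.5] ang [ 0.0007 -0.0003  0.0004]
```

```bash
python3 -m creep '[{"translation":[0,0,1],"angular":[0,0,0],"jaw":0},{"translation":[0,0,1.6],"angular":[0,0,0],"jaw":0},{"translation":[0,0,1.6],"angular":[0,0,0],"jaw":0},{"translation":[0,0,1.6],"angular":[0,0,0],"jaw":0},{"translation":[0,0,1.6],"angular":[0,0,0],"jaw":0},{"translation":[0,0,1.6],"angular":[0,0,0],"jaw":0},{"translation":[0,0,1.6],"angular":[0,0,0],"jaw":0},{"translation":[0,0,1.6],"angular":[0,0,0],"jaw":0}]'
python3 - <<'E'
from h import *
F=frame(PAN[2],.42)
step(over("k2",0),F)
p=pw(np.array(KEYS["b"])+[0,-2,0]+30*NF);G=frame(PAN[2],.25);step(p,G)
E
```

```text
t: 11.25
ee_pos: [615.7, -212.6, 105.3]
orientation: [0.161, 2.717, -0.034]
ft_force: [-9.3, 2.8, 10.6]
width: 0.2
grasp_force: 7.0
trans [ 1.   2.6 -6.7] ang [0.0007 0.0001 0.0004]
trans [ 69.9 -70.5 -32.2] ang [0.0006 0.1701 0.0004]
```

Key 2 is bottomed too (force rose far beyond the spring). Retreat and go above the bar key.

```bash
python3 -m creep '[{"translation":[0,0,-15],"angular":[0,0,0],"jaw":0},{"translation":[0,0,-45],"angular":[0,0,0],"jaw":0},{"translation":[20,-15,-60],"angular":[0,0,0],"jaw":0},{"translation":[45,-45,-55],"angular":[0,0.08,0],"jaw":0},{"translation":[65,-65,-42],"angular":[0,0.17,0],"jaw":0},{"translation":[70,-70.5,-32],"angular":[0,0.17,0],"jaw":0},{"translation":[70,-70.5,-32],"angular":[0,0.17,0],"jaw":0},{"translation":[70,-70.5,-32],"angular":[0,0.17,0],"jaw":0}]'
python3 - <<'E'
from h import *
p=pw(np.array(KEYS["b"])+[0,-2,0]);G=frame(PAN[2],.25);step(p+0,G)
step(pw(np.array(KEYS["b"])+[0,-2,0]-6.6*NF),G);print(ctrl.get_obs()["qpos"])
E
```

```text
t: 12.25
ee_pos: [531.5, -273.1, 105.6]
orientation: [0.171, 2.886, -0.021]
ft_force: [1.0, -0.0, -0.3]
width: 0.3
grasp_force: 0.0
trans [-5.2 -0.6 28.8] ang [0.0005 0.001  0.0007]
trans [-6.4 -0.6 35.3] ang [0.0005 0.001  0.0007]
[-0.54846628  0.4690393   1.92816212  0.208821    0.52501509 -2.17044259]
```

```bash
python3 -m creep '[{"translation":[-3,-0.5,15],"angular":[0,0,0],"jaw":0},{"translation":[-4.6,-0.5,25],"angular":[0,0,0],"jaw":0},{"translation":[-5.2,-0.5,29],"angular":[0,0,0],"jaw":0},{"translation":[-5.9,-0.5,32.5],"angular":[0,0,0],"jaw":0},{"translation":[-6.3,-0.5,34.5],"angular":[0,0,0],"jaw":0},{"translation":[-6.6,-0.5,35.5],"angular":[0,0,0],"jaw":0},{"translation":[-6.6,-0.5,35.5],"angular":[0,0,0],"jaw":0},{"translation":[-6.6,-0.5,35.5],"angular":[0,0,0],"jaw":0}]'
```

```text
t: 13.25
ee_pos: [545.2, -275.6, 75.9]
orientation: [0.17, 2.887, -0.02]
ft_force: [-23.2, 6.3, 44.3]
width: 0.5
grasp_force: 24.5
```

The bar key is on a hard stop at 50 N. Retreat and travel towards the small piston, turning the tool so the jaws close across the row.

```bash
python3 - <<'E'
from h import *
F=frame(.05-np.pi/2,0)
p0=ctrl.get_obs()["ee_pos"]
step(p0+[-10,0,150],F); step([585,212,190],F)
E
python3 -m creep '[{"translation":[2,0,-12],"angular":[0,0,0],"jaw":0},{"translation":[5,0,-40],"angular":[0,0,0],"jaw":0},{"translation":[8,0,-80],"angular":[0,0,0],"jaw":0},{"translation":[5,0,-120],"angular":[0,0.1,0],"jaw":0},{"translation":[5,0,-160],"angular":[0,0.25,0],"jaw":0},{"translation":[5,40,-160],"angular":[0,0.25,0],"jaw":0.5},{"translation":[5,90,-160],"angular":[0,0.25,0],"jaw":0.9},{"translation":[5,140,-160],"angular":[0,0.25,0],"jaw":1}]'
python3 - <<'E'
from h import *
F=frame(.05-np.pi/2,0)
step([592,212,180],F);print(ctrl.get_obs()["qpos"])
E
```

```text
trans [ -27.5   -1.1 -147.8] ang [0.176 0.207 1.395]
trans [ -10.9  489.  -114.6] ang [0.176 0.207 1.395]
t: 14.25
ee_pos: [518.6, -130.4, 226.3]
orientation: [-0.187, -3.136, -0.0]
ft_force: [0.2, 0.2, 1.1]
width: 26.9
grasp_force: 0.0
trans [-32.2 348.7  46.3] ang [ 2.0000e-04 -3.0000e-04  1.4016e+00]
[-2.68773733e-01  2.86824670e-01  1.82614519e+00  2.91064467e-04
  1.02874827e+00 -1.72056351e+00]
```

```bash
python3 -m creep '[{"translation":[-4,50,0],"angular":[0,0,0.18],"jaw":1},{"translation":[-8,100,0],"angular":[0,0,0.36],"jaw":1},{"translation":[-13,150,5],"angular":[0,0,0.54],"jaw":1},{"translation":[-18,200,10],"angular":[0,0,0.72],"jaw":1},{"translation":[-23,250,20],"angular":[0,0,0.9],"jaw":1},{"translation":[-28,300,30],"angular":[0,0,1.08],"jaw":1},{"translation":[-32,349,40],"angular":[0,0,1.26],"jaw":1},{"translation":[-32,349,46],"angular":[0,0,1.4],"jaw":1}]'
python3 - <<'E'
from h import *
ctrl.get_image("wrist");ctrl.get_image("wrist")
o=ctrl.get_obs();print(o["ee_pos"],o["t"],o["qpos"])
I=ctrl.camera_info("wrist");im=snap("wrist","w5")
print("S",proj("wrist",[[592,212,50],[592,212,8]],I).round(), "tray",proj("wrist",[420,224,4],I).round())
for l in["piston_small","piston_a","reject_tray"]:
    print(l,[(np.round(d["rect"]).astype(int).tolist(),round(d["score"],2)) for d in ctrl.look_for("wrist",l)][:6])
E
```

```text
t: 15.25
ee_pos: [591.8, 214.3, 179.4]
orientation: [-2.164, -2.277, -0.0]
ft_force: [-0.3, -0.3, -0.4]
width: 88.1
grasp_force: 0.0
[590.86443354 211.74116401 179.08936034] 15.35 [3.25114337e-01 4.77883285e-01 1.65412856e+00 6.36581790e-05
 1.01183714e+00 2.71996232e-01]
S [[318. 195.]
 [318. 185.]] tray [[145. 163.]]
piston_small [([285, 0, 337, 21], 0.86), ([24, 1, 115, 51], 0.73), ([296, 167, 353, 225], 0.68), ([220, 286, 226, 304], 0.61), ([456, 0, 536, 40], 0.61)]
piston_a [([297, 237, 361, 305], 0.87), ([284, 77, 360, 155], 0.58), ([295, 342, 354, 380], 0.57), ([278, 68, 374, 352], 0.34)]
reject_tray []
```

View pics/w5.png

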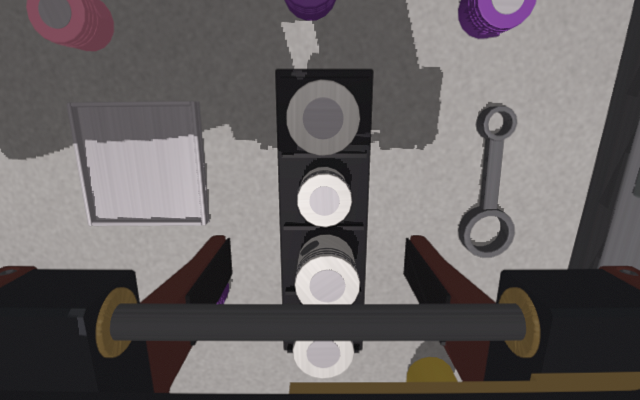

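The wrist view, with left of the robot at the top, shows the row from the left: large (323,117), small (324.5,199), large (327,283). The reject tray's rim corners are (71,104), (195,102), (207,222), (90,224).

```bash
python3 - <<'E'
from h import *
s=atz("wrist",(324.5,199),50);t=np.array([atz("wrist",c,14) for c in((71,104),(195,102),(207,222),(90,224))]);c=t.mean(0)
print(s,t.round(),c)
F=frame(.05-np.pi/2,0)
step([s[0],s[1],21],F); print("lift->tray", F.inv().apply([c[0]-s[0],c[1]-s[1],0]))
E
```

```text
[598.77795738 206.99604309  50.        ] [[360. 276.  14.]
 [476. 283.  14.]
 [484. 168.  14.]
 [365. 160.  14.]] [421.10967998 221.81970756  14.        ]
trans [ -3.9   6.7 159.8] ang [ 0.0003 -0.0002  0.0037]
lift->tray [  23.68485166 -176.70536388    0.        ]
```

```bash
python3 -m creep '[{"translation":[-1,3,40],"angular":[0,0,0],"jaw":1},{"translation":[-3,7,80],"angular":[0,0,0],"jaw":1},{"translation":[-3,7,105],"angular":[0,0,0],"jaw":1},{"translation":[-3,7,125],"angular":[0,0,0],"jaw":1},{"translation":[-3,7,140],"angular":[0,0,0],"jaw":1},{"translation":[-3,7,152],"angular":[0,0,0],"jaw":1},{"translation":[-3,7,158],"angular":[0,0,0],"jaw":1},{"translation":[-3,7,158],"angular":[0,0,0],"jaw":1}]' && python3 -m creep '[{"translation":[0,0,0],"angular":[0,0,0],"jaw":0.6},{"translation":[0,0,0],"angular":[0,0,0],"jaw":0.4},{"translation":[0,0,0],"angular":[0,0,0],"jaw":0.3},{"translation":[0,0,0],"angular":[0,0,0],"jaw":0.3},{"translation":[0,0,0],"angular":[0,0,0],"jaw":0.3},{"translation":[0,0,0],"angular":[0,0,0],"jaw":0.3},{"translation":[0,0,0],"angular":[0,0,0],"jaw":0.3},{"translation":[0,0,0],"angular":[0,0,0],"jaw":0.3}]'
```

```text
t: 16.55
ee_pos: [598.9, 208.5, 22.4]
orientation: [-2.162, -2.279, -0.0]
ft_force: [0.3, -0.3, -0.9]
width: 87.9
grasp_force: 0.0
t: 17.55
ee_pos: [598.7, 208.4, 22.6]
orientation: [-2.162, -2.279, 0.0]
ft_force: [-3.0, -1.6, 4.1]
width: 47.1
grasp_force: 30.0
```

```bash
python3 -m creep '[{"translation":[0,0,-8],"angular":[0,0,0],"jaw":0.3},{"translation":[0,0,-22],"angular":[0,0,0],"jaw":0.3},{"translation":[0,0,-40],"angular":[0,0,0],"jaw":0.3},{"translation":[3,-20,-50],"angular":[0,0,0],"jaw":0.3},{"translation":[8,-60,-50],"angular":[0,0,0],"jaw":0.3},{"translation":[14,-105,-50],"angular":[0,0,0],"jaw":0.3},{"translation":[20,-145,-50],"angular":[0,0,0],"jaw":0.3},{"translation":[23,-170,-50],"angular":[0,0,0],"jaw":0.3}]'
python3 - <<'E'
from h import *
ctrl.get_image("wrist");ctrl.get_image("wrist");ctrl.get_image("wrist")
o=ctrl.get_obs();print(o["ee_pos"],o["t"],o["width"],o["grasp_force"],ctrl.hold_point_z)
snap("wrist","w6"); step([421,222,19],frame(.05-np.pi/2,0))
E
```

```text
t: 18.55
ee_pos: [426.5, 222.6, 73.7]
orientation: [2.162, 2.279, 0.002]
ft_force: [0.8, 0.9, -1.6]
width: 47.4
grasp_force: 30.0
[427.82477218 222.86751988  73.61089931] 18.7 47.80795995228796 29.99959409236908 18.700000000000003
trans [-0.7 -8.3 54.6] ang [ 0.0025 -0.0011  0.003 ]
```

View pics/w6.png

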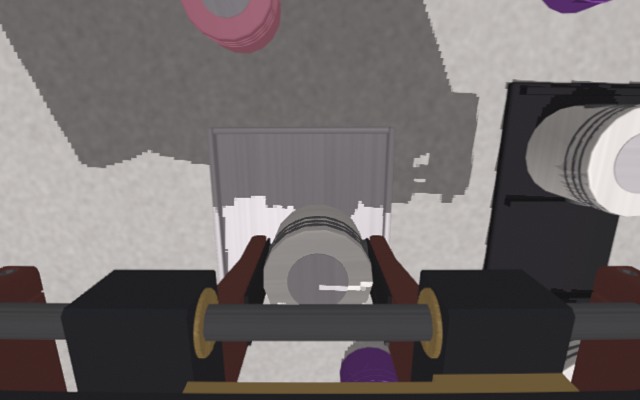

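The piston is held over the tray (tray pixels x 214–390). Lower it slowly.

```bash
python3 -m creep '[{"translation":[0,-4,12],"angular":[0,0,0],"jaw":0.3},{"translation":[0,-7,25],"angular":[0,0,0],"jaw":0.3},{"translation":[0,-7,37],"angular":[0,0,0],"jaw":0.3},{"translation":[0,-7,45],"angular":[0,0,0],"jaw":0.3},{"translation":[0,-7,50],"angular":[0,0,0],"jaw":0.3},{"translation":[0,-7,53],"angular":[0,0,0],"jaw":0.3},{"translation":[0,-7,54.5],"angular":[0,0,0],"jaw":0.3},{"translation":[0,-7,54.5],"angular":[0,0,0],"jaw":0.3}]'
```

```text
t: 19.75
ee_pos: [421.1, 222.2, 18.6]
orientation: [2.163, 2.279, 0.001]
ft_force: [-0.9, -1.3, 3.3]
width: 47.5
grasp_force: 30.0
```

```bash
python3 -m creep '[{"translation":[0,0,0],"angular":[0,0,0],"jaw":0.6},{"translation":[0,0,0],"angular":[0,0,0],"jaw":0.75},{"translation":[0,0,0],"angular":[0,0,0],"jaw":0.75},{"translation":[0,0,0],"angular":[0,0,0],"jaw":0.75},{"translation":[0,0,-10],"angular":[0,0,0],"jaw":0.75},{"translation":[0,0,-40],"angular":[0,0,0],"jaw":0.75},{"translation":[0,0,-90],"angular":[0,0,0],"jaw":0.75},{"translation":[0,0,-140],"angular":[0,0,0],"jaw":0.75}]' && python3 -m creep '[{"translation":[0,-25,-30],"angular":[0,0,0],"jaw":0.75},{"translation":[-40,-25,-30],"angular":[0,0,0],"jaw":0.75},{"translation":[-80,-25,-30],"angular":[0,0,0],"jaw":0.75},{"translation":[-80,-25,-30],"angular":[0,0,0],"jaw":0.75},{"translation":[-80,-25,-30],"angular":[0,0,0],"jaw":0.75},{"translation":[-80,-25,-30],"angular":[0,0,0],"jaw":0.75},{"translation":[-80,-25,-30],"angular":[0,0,0],"jaw":0.75},{"translation":[-80,-25,-30],"angular":[0,0,0],"jaw":0.75}]'
python3 - <<'E'
from h import *
a=snap("side","side1");s=cv2.imread("pics/side1.png");w=snap("wrist","w7");w=cv2.imread("pics/w7.png")
cv2.imwrite("pics/fin.png",np.vstack([cv2.resize(s[90:400,200:460],(420,500))[:,:],]) if 0 else np.hstack([cv2.resize(s[90:400,200:440],(360,465)),cv2.resize(w,(440,275)).copy() if 0 else cv2.copyMakeBorder(cv2.resize(w,(440,275)),0,190,0,0,0)]))
E
```

```text
t: 20.75
ee_pos: [420.6, 222.0, 159.8]
orientation: [-2.163, -2.279, 0.0]
ft_force: [0.1, -0.1, 0.1]
width: 65.7
grasp_force: 0.0
t: 21.75
ee_pos: [400.1, 141.3, 187.9]
orientation: [-2.162, -2.28, 0.0]
ft_force: [0.2, -0.1, 0.7]
width: 65.9
grasp_force: 0.0
```

View pics/fin.png

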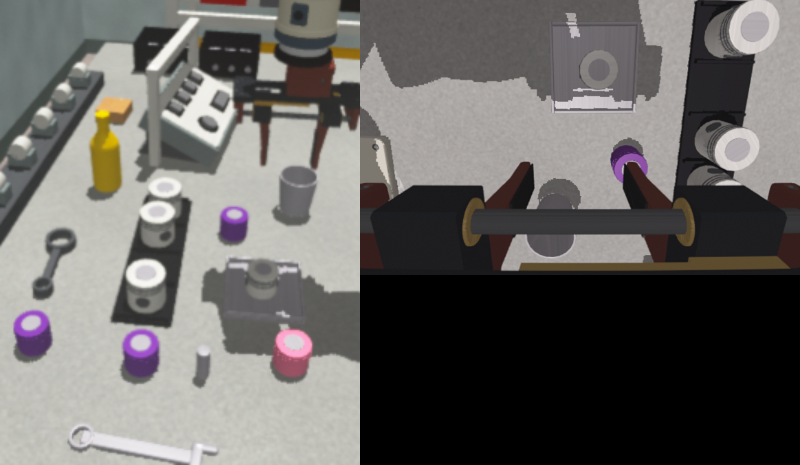

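The piston stands in the tray near its centre (side crop (262,280), wrist crop (598,68)). Everything else is in place and the gripper is clear. Handing in.

```bash
python3 -c "
from workcell import ctrl
print(ctrl.close_job())"
```

```text
the job is handed in; nothing more can be done
None
```

I pressed the round key, square key 2 and the bar key in order, then stood the small piston from bay 2 in the reject tray near its centre and handed the job in at about 22 s. The hand-in gave no verdict; the key presses are confirmed only by the force rising at the stop, the placing by a final picture.

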